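Stopper the clean flask

ROBOT

A 6-joint arm with a two-finger parallel gripper is mounted at the origin on the work surface. World frame = base frame: x ahead of the robot, y to its left, z up, the work surface at z = 0. Lengths are in m, angles in degrees, forces in N, time in s.
With the tool pointing down it reaches from about 0.35 to 0.8 m from the base axis. Payload 7.3 kg.
Tool frame: the origin (TCP) lies at the very end of the fingers, on their centre line; the grasp point (between the pads) lies 19 mm behind it; z points along the fingers, x is the direction in which the jaws open and shut, and the axes are right-handed (so a half turn about z gives the same grasp; the last joint's range is limited). The gripper opens to 85 mm and grips with 20 to 120 N. Pads are 22 mm wide; open, the fingers measure 114 mm over their backs; the gripper's body (76 mm by 85 mm) begins 54 mm behind the grasp point. The pads swing forward as they close: fully open they stand 13 mm farther back than shut.
Start: joints at [56.952, 19.595, 87.324, -0, 73.075, -8.365], TCP at [0.219, 0.477, 0.231] pointing down, gripper open.
Joint ranges: [-145.02, 145.02], [-44.19, 115.74], [2.07, 154.8], [-57.11, 237.11], [16.16, 152.29], [-177.93, 177.93]. Speed limits (degrees/s): [147.25, 147.25, 180, 180, 180, 180].

INTERFACE

Orientations are given as [roll, pitch, yaw] about the fixed x, y, z axes, in that order (R = Rz(yaw) Ry(pitch) Rx(roll)).
In Python, from station import * gives the robot as it stands. The module is installed in compiled form; this text tells all that it offers.
- The arm moves only by the tool apply_moves, never from a script. Its argument "steps" is a list that holds one entry, the list of rows, each a list of 6 numbers: the shift along the tool's x, y, z in m, then the turn, a rotation vector about the tool's x, y, z in rad. A call has 1 to 20 rows; each row is the pose to reach, as a shift and turn from the pose measured when the call began, along the tool's axes at that moment; what a row does not reach only later rows make up. A row lasts 1/8 s, in which the tool goes at most 62.5 mm and 10.7 degrees, less where a joint would pass 70% of its speed; a pose out of reach is approached as far as the arm can. A call with a gripper value outside its range is refused whole. "grip" is the finger opening in m, from 0 to 0.0854, set as the call begins (left out, the last holds). The fingers move at their own pace and stop on an object; "squeeze" is the grip in N (left out, the last holds). Time passes only in rows, so rows that repeat a pose let the fingers close. It gives the time, the measured TCP pose, the force and the opening at its end, in the units of the state.
- read_state(): the state, without advancing time (a new reading comes with each control period).
- capture(name): name is "scene" or "top" or "wrist"; returns the picture (420x560x3 uint8, blue, green, red); there is no depth.
- camera_info(name): a dict with "fx", "fy", "cx", "cy" (pixels), "k1" (the pictures are not rectified: a ray, as slopes to the right and down, at radius r is drawn at 1 + k1 r^2 times it, then the intrinsics apply), "position" and "attitude" of the camera in the world. Camera axes: x right, y down, z forward; pixel columns grow to the right and rows downward; lengths in m; the calibration is good to about 2 mm. A picture is of the moment at which its call begins: read the wrist's pose just before it. camera_info takes no time and is no camera call; for the wrist camera it gives the pose at the moment of the call.
- sign_off(): hands the job in, once; it reports no verdict.
Trained networks look in the newest picture that a camera, given by its name, has taken for a name from the list of things; names that differ only in an ending like _2 or _b are one class to them, and where a whole thing is asked for, a point or a joint stands for the part that bears it (a point fixed in the world has none). Each returns a list of dicts, best first, with "p" (0 to 1); they miss things now and then, are a little off and sometimes report something else, mostly with a low value. They report only what shows in the picture. A call takes as long as a camera call. They do not tell look-alikes from the thing itself.
- boxes_of(thing, camera): "centre" ([x, y, z] in m, in the coordinates of the camera as it stood for that picture, good to about 4 mm: the middle of the surface that is visible of it).
The state is a dict: "t": time; "joints": joint angles; "joint_vel": joint speeds; "joint_torque": joint torques, N m; "tcp_pos": TCP position; "tcp_rot": TCP orientation; "ft_force": force on the tool from outside, world axes, zero at the start; "ft_torque": the same for the moment, N m; "width": finger opening in m.
Only numpy, scipy, OpenCV 4.12 (cv2) and the standard library are available. Lean on these libraries where they do the work, as an engineer would, in place of code of your own. Each camera call takes 0.05 s, during which the arm holds its last target.

TASK

Close the open conical flask: take the bigger of the two rubber stoppers from the grey rack and set it in the flask's neck, lowering it gently until its head sits down flat on the rim before you let go. Leave the flask standing where it is, and leave the smaller stopper and the beaker alone.

Things in the scene. Friction and masses are not known exactly. Their poses are not given: they have to be found in the camera images.
- big_stopper_head (a point): The bigger black rubber stopper, about 90 g, upright in a hole of a fixed grey rack. Upright round head 54 mm across, 44 mm tall; under it a tapered plug 34 mm long, 32 mm across at the head, 20 mm at the tip. This point is the head's centre, 22 mm above its underside; z is up. At the start the head's underside rests on the rack's top, 45 mm above the bench.
- small_stopper_head (a point): The smaller black rubber stopper, in the rack's other hole: head 40 mm across, 24 mm tall, too small for the flask. This point is its head's centre. The rack is 80 by 200 mm, 45 mm tall, with its two holes 100 mm apart along its long side; either stopper may be in either hole.
- flask_mouth (a point): The open conical glass flask, loose on the bench, about 180 g: 135 mm tall, base 86 mm across, straight neck 50 mm outside and 42 mm inside over its top 40 mm. This point is the centre of the mouth, level with the rim; z is up. With the stopper home, its head's centre is 22 mm above this point.
- beaker_rim (a point): An empty straight glass beaker, 72 mm across at the rim and 90 mm tall, which may stand to the left or right of the flask. This point is the centre of its rim. It stays where it is.
There are look-alikes about, which are no part of the job. What is shaped like the part that bears big_stopper_head but orange is not meant.

How it is judged:
By the outcome, as a careful person would: the job done as asked, in the order asked, and still so for the second after the job is handed in, with the robot touching nothing.
It also fails if it takes over 40 s, if anything falls off the work surface, if the arm or the gripper's body presses on something with over 40 N, if the wrist force passes 120 N, or if a joint passes its speed limit or range.

## Working session

There is one attempt and no reset: what is moved stays moved. The work goes in short steps, Python scripts to look and compute and a tool call to move; the robot and the scene stay as the last step left them, time stands still between calls to the robot, and variables do not carry over. Pictures are saved under pics/ and viewed, and the job is handed in when it is done.

Besides the shell and the picture viewer there is one more tool, called after "Call:" as a command line: name --argument value ..., lists and objects as JSON in quotes. apply_moves: Moves the arm, as the interface text tells. Its arguments: {"type":"object","properties":{"steps":{"type":"array","items":{"type":"array","items":{"type":"array","items":{"type":"number"}}}},"grip":{"type":"number"},"squeeze":{"type":"number"}},"required":["steps"]}

```bash
mkdir -p pics; cat > h.py <<'E'
from station import *
import numpy as np, cv2
from scipy.spatial.transform import Rotation as R
def rot(a):
    a=np.array(a,float)
    return a if a.shape==(3,3) else R.from_euler('xyz',a,degrees=True).as_matrix()
def ray(ci,px):
    K=np.array([[ci['fx'],0,ci['cx']],[0,ci['fy'],ci['cy']],[0,0,1]])
    u=cv2.undistortPoints(np.array([[px]],float),K,np.array([ci['k1'],0,0,0.]))[0,0]
    return np.array(ci['position']),rot(ci['attitude'])@np.array([u[0],u[1],1])
def proj(ci,P):
    c=rot(ci['attitude']).T@(np.array(P)-ci['position']); x=c[:2]/c[2]; x=x*(1+ci['k1']*(x@x))
    return np.array([ci['fx']*x[0]+ci['cx'],ci['fy']*x[1]+ci['cy']])
def atz(ci,px,z):
    o,d=ray(ci,px); return o+d*(z-o[2])/d[2]
def w(ci,c): return np.array(ci['position'])+rot(ci['attitude'])@np.array(c)
E
python3 - <<'E'
from h import *
np.set_printoptions(precision=4,suppress=True)
s=read_state();print(s)
for c in ['scene','top','wrist']:
    ci=camera_info(c);print(c,ci)
    im=capture(c);cv2.imwrite(f'pics/{c}0.png',im)
    for t in ['big_stopper_head','small_stopper_head','flask_mouth','beaker_rim']:
        for b in boxes_of(t,c):
            p=w(ci,b['centre']);print(c,t,round(b['p'],2),p,proj(ci,p))
E
```

```text
{'t': 0.0, 'joints': array([56.9501, 19.6367, 87.3773,  0.0001, 73.0762, -8.3662]), 'joint_vel': array([-0.0655, -0.0234, -0.0192, -0.027 , -0.1281,  0.1678]), 'joint_torque': array([ -0.001 , -43.3667, -24.6017,  -0.0001,   0.0076,   0.    ]), 'tcp_pos': array([0.219 , 0.4767, 0.2306]), 'tcp_rot': array([-179.9868,    0.0892,   65.3163]), 'ft_force': array([ 0.1453, -0.3935, -0.1928]), 'ft_torque': array([-0.0136,  0.0167,  0.0203]), 'width': 0.08568941775422406}
scene {'fx': 477.3010171952927, 'fy': 477.3010171952927, 'cx': 279.7227316687363, 'cy': 215.20713782455508, 'k1': -0.03692664050122025, 'position': array([ 1.2449, -0.3061,  0.7715]), 'attitude': array([-129.3788,   -1.0374,   68.5019])}
scene big_stopper_head 0.91 [ 0.3944 -0.1954  0.068 ] [182.6467 220.9072]
scene big_stopper_head 0.84 [ 0.5085 -0.138   0.0844] [220.3719 241.4177]
scene big_stopper_head 0.84 [ 0.6662 -0.1889  0.0767] [217.7768 304.5357]
scene big_stopper_head 0.62 [ 0.4013 -0.0712  0.0682] [235.6513 210.8128]
scene big_stopper_head 0.58 [ 0.6483 -0.1057  0.0792] [256.6679 285.2485]
scene small_stopper_hea
[... 639 characters left out ...]
r_head 0.64 [ 0.6452 -0.1794  0.0743] [347.7297 158.7133]
top big_stopper_head 0.62 [ 0.3786 -0.1885  0.0759] [352.802  266.5196]
top big_stopper_head 0.56 [ 0.626  -0.1002  0.0789] [316.2341 165.3495]
top small_stopper_head 0.64 [ 0.5233 -0.2348  0.0675] [370.159  207.7633]
top flask_mouth 0.71 [0.5084 0.249  0.0637] [173.9396 211.5902]
top beaker_rim 0.96 [0.4888 0.0809 0.0198] [243.1753 222.2742]
top beaker_rim 0.69 [0.5107 0.2489 0.0613] [174.239  210.7668]
wrist {'fx': 322.53662528949997, 'fy': 322.53662528949997, 'cx': 272.34164723147035, 'cy': 207.84970986137137, 'k1': 0.016260656904363447, 'position': array([0.1536, 0.5068, 0.3742]), 'attitude': array([163.7474,  -0.0077,  65.3192])}
```

View pics/scene0.png

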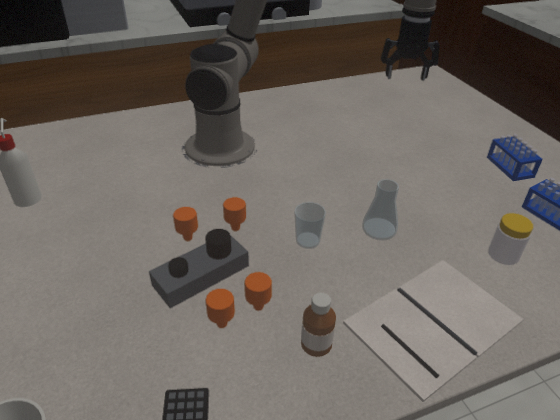

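View pics/top0.png

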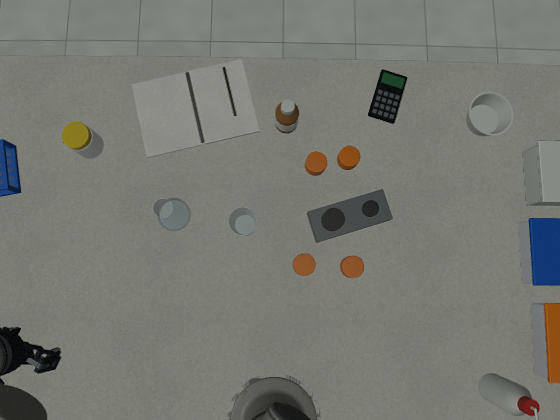

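Five things match the big stopper's shape. In scene pixels, four are orange: (186,221), (235,211), (220,305) and (258,290). The one at (219,242) is black and sits in the grey rack, and only that one fits the description. The smaller black one is at (178,267). I'll confirm with an enlarged crop.

```bash
python3 - <<'E'
import cv2,numpy as np
a=cv2.imread('pics/scene0.png');b=cv2.imread('pics/top0.png')
g=lambda im,x,y,s:cv2.resize(im[y:y+50,x:x+65],None,fx=s,fy=s,interpolation=cv2.INTER_CUBIC)
r1=np.hstack([g(a,185,220,6),g(b,300,190,6)])
r2=np.hstack([g(a,350,175,6),g(b,145,185,6)])
cv2.imwrite('pics/crop.png',cv2.convertScaleAbs(np.vstack([r1,r2]),alpha=1.4))
E
```

```text
(no output)
```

View pics/crop.png

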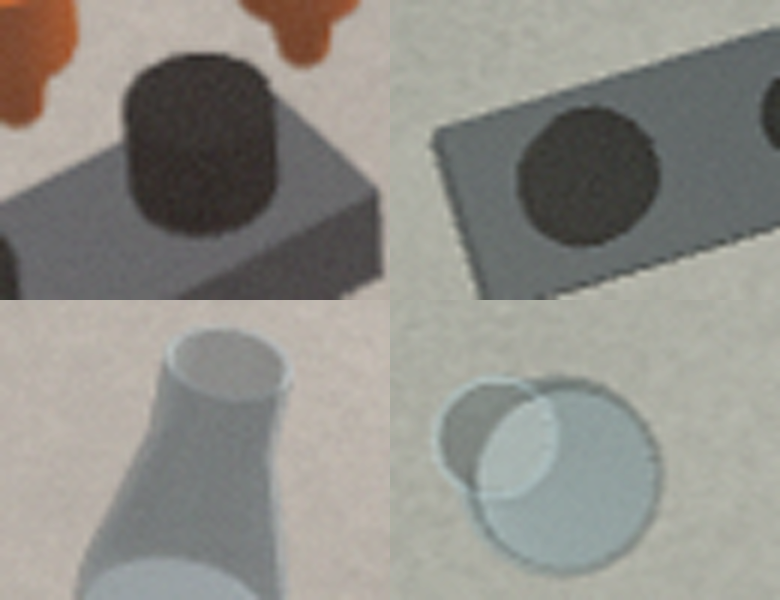

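The crop confirms it. The black stopper in the rack has its head silhouette centre near scene (218.5,244) and top (333,219). The flask mouth is at scene (388,186) and top (163,208). Next I'll triangulate both points.

```bash
python3 - <<'E'
from h import *
np.set_printoptions(precision=4,suppress=True)
S,T=camera_info('scene'),camera_info('top')
def tri(a,b):
    (o1,d1),(o2,d2)=ray(S,a),ray(T,b)
    d1/=np.linalg.norm(d1);d2/=np.linalg.norm(d2)
    A=sum(np.eye(3)-np.outer(d,d) for d in(d1,d2)); r=sum((np.eye(3)-np.outer(d,d))@o for o,d in((o1,d1),(o2,d2)))
    p=np.linalg.solve(A,r); return p,np.linalg.norm(np.cross(p-o1,d1)),
print('mouth',tri((387.6,185.4),(162.6,207.6)),atz(S,(387.6,185.4),.135),atz(T,(162.6,207.6),.135))
print('head',tri((218.1,243.7),(332.8,218.9)),atz(S,(218.1,243.7),.067),atz(T,(332.8,218.9),.088))
# rack corners in top: (z .045)
b=cv2.imread('pics/top0.png')
for px in [(307,211),(383,190),(392,216),(316,241)]: print(atz(T,px,.045))
print(atz(T,(370.5,208.5),.07), atz(T,(243,214),.09))
E
```

```text
mouth (array([0.5091, 0.2624, 0.1319]), np.float64(0.0012498561043663837)) [0.5128 0.261  0.135 ] [0.5081 0.2605 0.135 ]
head (array([ 0.4948, -0.1411,  0.0671]), np.float64(0.0008397096899237616)) [ 0.4951 -0.1404  0.067 ] [ 0.4921 -0.1392  0.088 ]
[ 0.5164 -0.0801  0.045 ]
[ 0.5726 -0.2734  0.045 ]
[ 0.5063 -0.2948  0.045 ]
[ 0.4413 -0.1026  0.045 ]
[ 0.5212 -0.2351  0.07  ] [0.5012 0.0774 0.09  ]
```

```bash
cat >> h.py <<'E'
def goal(p,yaw,roll=180,pitch=0):
    s=read_state(); A=rot(s['tcp_rot']); B=rot([roll,pitch,yaw])
    return np.round(np.r_[A.T@(np.array(p)-s['tcp_pos']),R.from_matrix(A.T@B).as_rotvec()],4).tolist()
E
python3 -c "
from h import *
print(goal([.494,-.140,.20],17.5))"
```

```text
[-0.4459, 0.5073, 0.0313, -0.0, -0.0001, 0.8346]
```

Call:
apply_moves --steps '[[[-0.03,0.034,0,0,0,0.05],[-0.063,0.072,0,0,0,0.12],[-0.1,0.114,0,0,0,0.19],[-0.138,0.157,0,0,0,0.26],[-0.176,0.2,0.004,0,0,0.33],[-0.214,0.243,0.008,0,0,0.4],[-0.252,0.287,0.012,0,0,0.47],[-0.29,0.33,0.016,0,0,0.54],[-0.328,0.373,0.02,0,0,0.61],[-0.366,0.416,0.024,0,0,0.68],[-0.4,0.455,0.028,0,0,0.75],[-0.425,0.484,0.031,0,0,0.8],[-0.44,0.5,0.031,0,0,0.83],[-0.446,0.507,0.031,0,0,0.8346],[-0.446,0.507,0.031,0,0,0.8346],[-0.446,0.507,0.031,0,0,0.8346]]]' --grip 0.085 --squeeze 30

```text
t: 2.75
tcp_pos: [0.4934, -0.1388, 0.2005]
tcp_rot: [-180.0, -0.0, 17.6]
ft_force: [-0.2, -0.1, -0.5]
width: 0.0849
```

```bash
python3 - <<'E'
from h import *
np.set_printoptions(precision=4,suppress=True)
s=read_state();print(s['t'],s['tcp_pos'],s['tcp_rot'],s['ft_force'])
ci=camera_info('wrist');im=capture('wrist');print(ci)
cv2.imwrite('pics/w1.png',im)
for t in ['big_stopper_head']:
    for b in boxes_of(t,'wrist'): print(t,b['p'],w(ci,b['centre']),proj(ci,w(ci,b['centre'])))
print('pred head top centre',proj(ci,[.494,-.140,.089]),proj(ci,[.494,-.140,.045]))
E
```

```text
2.75 [ 0.4934 -0.1388  0.2005] [-179.9774   -0.0066   17.5871] [-0.2109 -0.0773 -0.5239]
{'fx': 322.53662528949997, 'fy': 322.53662528949997, 'cx': 272.34164723147035, 'cy': 207.84970986137137, 'k1': 0.016260656904363447, 'position': array([ 0.4709, -0.0709,  0.3434]), 'attitude': array([163.7748,  -0.0128,  17.5889])}
big_stopper_head 0.9 [ 0.3833 -0.1798  0.0792] [135.573  208.3197]
big_stopper_head 0.87 [ 0.4899 -0.1351  0.0933] [270.7221 200.8732]
big_stopper_head 0.71 [ 0.6468 -0.1658  0.0769] [424.4074 277.2092]
big_stopper_head 0.68 [ 0.6281 -0.0932  0.0793] [442.2908 198.5862]
big_stopper_head 0.61 [ 0.3889 -0.0684  0.0822] [169.246  75.85 ]
pred head top centre [273.7185 206.445 ] [273.5187 193.717 ]
```

View pics/w1.png

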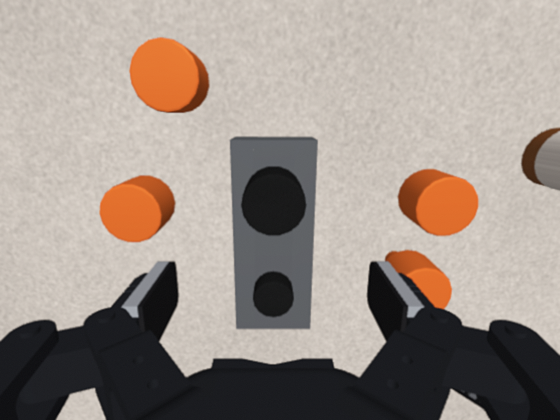

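The big head is centred at (273.5,204), within 2 px of the prediction. Yaw matches the rack and the jaws are clear on both sides. Descending to TCP z 0.058 and gripping.

Call:
apply_moves --steps '[[[0,0,0.025,0,0,0],[0,0,0.06,0,0,0],[0,0,0.09,0,0,0],[0,0,0.115,0,0,0],[0,0,0.132,0,0,0],[0,0,0.142,0,0,0],[0,0,0.142,0,0,0],[0,0,0.142,0,0,0]]]'

```text
t: 3.85
tcp_pos: [0.494, -0.1389, 0.0593]
tcp_rot: [180.0, -0.1, 17.6]
ft_force: [-1.0, -0.1, -0.1]
width: 0.0852
```

Call:
apply_moves --steps '[[[0,0,0,0,0,0],[0,0,0,0,0,0],[0,0,0,0,0,0],[0,0,0,0,0,0],[0,0,0,0,0,0],[0,0,0,0,0,0],[0,0,0,0,0,0],[0,0,0,0,0,0]]]' --grip 0.045 --squeeze 30

```text
t: 4.85
tcp_pos: [0.4943, -0.1391, 0.0601]
tcp_rot: [179.9, -0.1, 17.6]
ft_force: [-1.7, 1.0, 6.7]
width: 0.0531
```

Call:
apply_moves --steps '[[[0,0,-0.008,0,0,0],[0,0,-0.025,0,0,0],[0,0,-0.05,0,0,0],[0,0,-0.08,0,0,0],[0,0,-0.11,0,0,0],[0,0,-0.14,0,0,0],[0,0,-0.165,0,0,0],[0,0,-0.175,0,0,0],[0,0,-0.175,0,0,0],[0,0,-0.175,0,0,0]]]'

```text
t: 6.1
tcp_pos: [0.4933, -0.1387, 0.2339]
tcp_rot: [180.0, -0.0, 17.6]
ft_force: [0.2, 0.3, -0.7]
width: 0.053
```

```bash
python3 - <<'E'
from h import *
s=read_state();print(s['t'],s['tcp_pos'],s['tcp_rot'],s['ft_force'],s['width'])
cv2.imwrite('pics/w2.png',capture('wrist'))
a=capture('scene');cv2.imwrite('pics/s2.png',a)
print(goal([.470,.13,.235],17.5),goal([.510,.261,.235],17.5))
E
```

```text
6.1 [ 0.49330048 -0.13872257  0.23393384] [ 1.79991779e+02 -3.24637301e-02  1.75936239e+01] [ 0.19614321  0.25552414 -0.69521779] 0.053036176580319214
[0.0589, -0.2633, -0.001, 0.0002, -0.0006, 0.0016] [0.1366, -0.3761, -0.001, 0.0002, -0.0006, 0.0016]
```

View pics/w2.png

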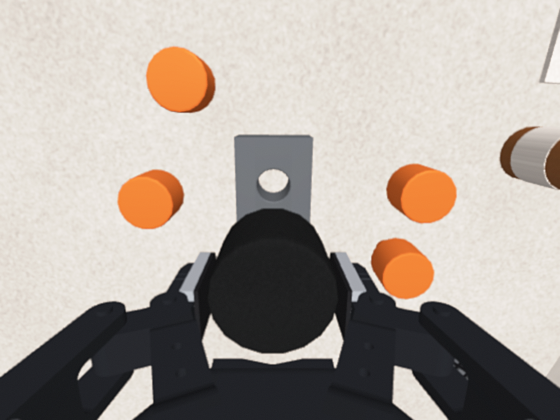

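View pics/s2.png

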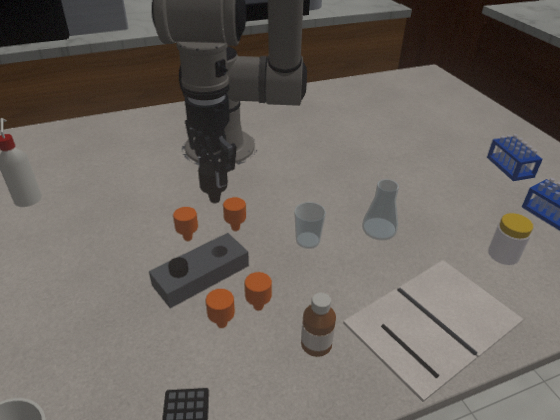

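The stopper is held upright and centred, with the empty hole visible at (273,182). Moving to short of the flask for a wrist look at the mouth.

Call:
apply_moves --steps '[[[0.008,-0.02,0,0,0,0],[0.02,-0.05,0,0,0,0],[0.034,-0.085,0,0,0,0],[0.05,-0.125,0,0,0,0],[0.066,-0.165,0,0,0,0],[0.082,-0.205,0,0,0,0],[0.098,-0.24,0,0,0,0],[0.112,-0.27,0,0,0,0],[0.125,-0.29,0,0,0,0],[0.132,-0.3,0,0,0,0],[0.136,-0.305,0,0,0,0],[0.136,-0.306,0,0,0,0],[0.136,-0.306,0,0,0,0],[0.136,-0.306,0,0,0,0]]]'

```text
t: 7.95
tcp_pos: [0.5306, 0.1935, 0.2341]
tcp_rot: [180.0, -0.0, 17.5]
ft_force: [0.2, -0.6, -0.9]
width: 0.0532
```

```bash
python3 - <<'E'
from h import *
np.set_printoptions(precision=4,suppress=True)
s=read_state();print(s['t'],s['tcp_pos'],s['tcp_rot'],s['ft_force'],s['width'])
ci=camera_info('wrist');im=capture('wrist')
import json;json.dump({k:(v.tolist() if hasattr(v,'tolist') else v) for k,v in ci.items()},open('ci3.json','w'))
p=proj(ci,[.510,.261,.135]);print(p)
a=[proj(ci,[.510+.025*np.cos(t),.261+.025*np.sin(t),.135]) for t in np.linspace(0,6.28,60)]
x,y=(p-[70,60]).astype(int);x=max(x,0);y=max(y,0)
cv2.imwrite('pics/w3.png',im)
c=cv2.resize(im[y:y+100,x:x+130],None,fx=5,fy=5,interpolation=cv2.INTER_CUBIC);print(x,y)
cv2.polylines(c,[np.int32((np.array(a)-[x,y]+.5)*5)],True,(0,0,255),1)
cv2.imwrite('pics/w3c.png',c)
E
```

```text
7.95 [0.5306 0.1935 0.2341] [179.9855  -0.0417  17.5494] [ 0.2474 -0.6451 -0.9223] 0.05318206377445664
[274.5822 114.9894]
204 54
```

View pics/w3.png

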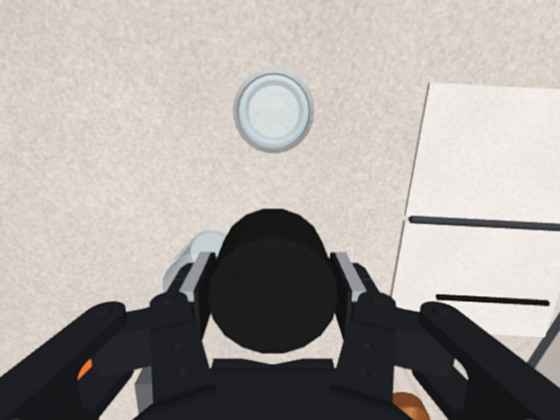

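View pics/w3c.png

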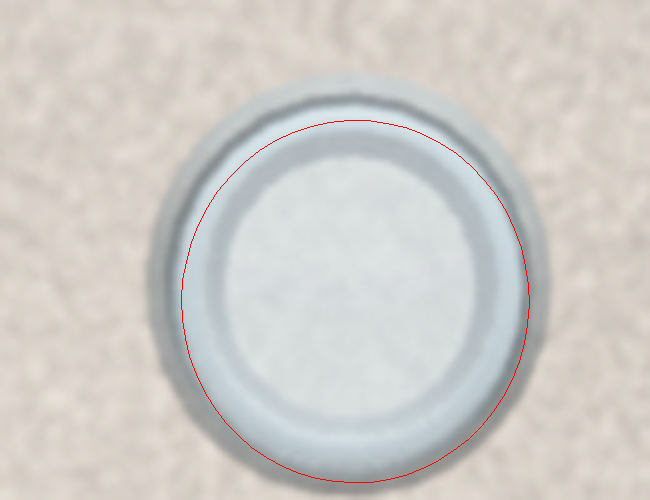

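```bash
python3 - <<'E'
from h import *
import json
ci=json.load(open('ci3.json'));im=cv2.imread('pics/w3.png')
def circ(c,r,z): return np.int32(np.array([proj(ci,[c[0]+r*np.cos(t),c[1]+r*np.sin(t),z]) for t in np.linspace(0,6.28,60)])*3*1+1)
v=im[50:370,190:390]
big=cv2.resize(cv2.convertScaleAbs(im,alpha=1.0),None,fx=3,fy=3,interpolation=cv2.INTER_CUBIC)
c=(.5306,.1935)
for z,r in((.2341+.0295,.027),): cv2.polylines(big,[circ(c,r,z)],True,(0,0,255),1)
for z,r,col in((.135,.025,(0,0,255)),(.135,.021,(0,160,0)),(0,.043,(255,0,0))): cv2.polylines(big,[circ((.509,.262),r,z)],True,col,1)
o=np.hstack([big[180:480,640:1000],big[590:1090:1,620:1040][:300]])
o2=big[780:1080,620:1040]
cv2.imwrite('pics/ov.png',big[180:480,640:1000]);cv2.imwrite('pics/ov2.png',cv2.convertScaleAbs(big[600:1080,600:1050],alpha=2.5))
E
```

```text
(no output)
```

View pics/ov.png

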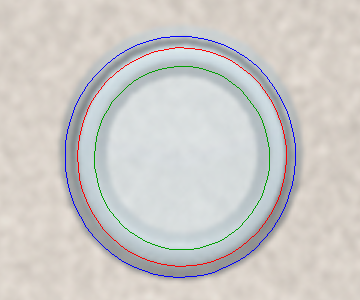

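View pics/ov2.png

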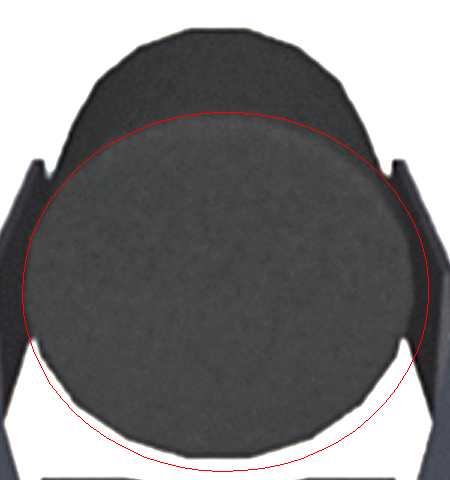

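```bash
python3 - <<'E'
from h import *
import json
ci=json.load(open('ci3.json'))
for dz in (0,-.004,-.008):
    for z,n in((.0295,'top'),(-.0145,'under')):
        P=np.array([proj(ci,[.5306+.027*np.cos(t),.1935+.027*np.sin(t),.2341+z+dz]) for t in np.linspace(0,6.28,90)])*3-[600,600]
        print(dz,n,P.min(0),P.max(0))
print(goal([.509,.262,.235],17.5))
E
```

```text
0 top [ 21.12948703 111.09508479] [427.96336104 470.42008904]
0 under [69.59885767 15.591763  ] [375.40046035 297.25447073]
-0.004 top [26.82828669 99.74711056] [421.78436783 450.30897629]
-0.004 under [72.8336884   9.29997366] [371.89163946 285.52261416]
-0.008 top [32.20195821 89.07555703] [415.95763806 431.28561555]
-0.008 under [75.92845097  3.29027626] [368.53465355 274.27767745]
[0.0001, -0.0718, -0.0009, 0.0003, -0.0007, 0.0009]
```

Call:
apply_moves --steps '[[[0,-0.012,0,0,0,0],[0,-0.03,0,0,0,0],[0,-0.05,0,0,0,0],[0,-0.066,0,0,0,0],[0,-0.074,0,0,0,0],[0,-0.074,0,0,0,0],[0,-0.074,0,0,0,0],[0,-0.074,0.015,0,0,0],[0,-0.074,0.03,0,0,0],[0,-0.074,0.035,0,0,0],[0,-0.074,0.035,0,0,0],[0,-0.074,0.035,0,0,0]]]'

```text
t: 9.5
tcp_pos: [0.5086, 0.2642, 0.1995]
tcp_rot: [180.0, -0.1, 17.6]
ft_force: [0.1, -0.3, 0.3]
width: 0.053
```

```bash
python3 - <<'E'
from h import *
np.set_printoptions(precision=4,suppress=True)
s=read_state();print(s['t'],s['tcp_pos'],s['tcp_rot'],s['ft_force'],s['width'])
a=capture('scene');b=capture('wrist')
c=cv2.resize(a[120:250,340:440],None,fx=4.5,fy=4.5,interpolation=cv2.INTER_CUBIC)
cv2.imwrite('pics/s4.png',cv2.convertScaleAbs(c,alpha=1.5));cv2.imwrite('pics/w4.png',b)
E
```

```text
9.5 [0.5086 0.2642 0.1995] [179.9872  -0.0929  17.5544] [ 0.1069 -0.29    0.256 ] 0.052988244341405664
```

View pics/s4.png

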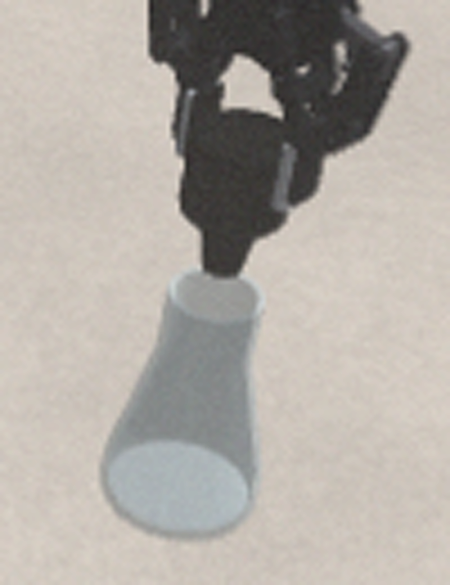

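View pics/w4.png

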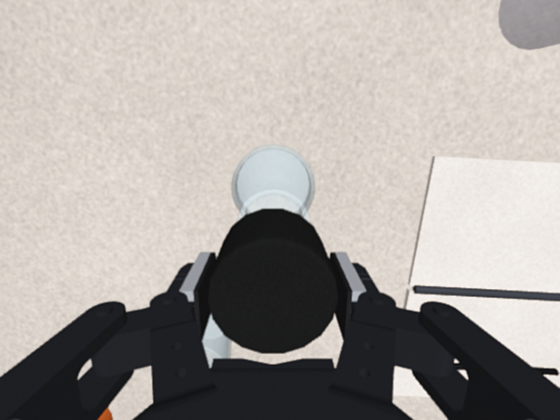

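```bash
python3 - <<'E'
from h import *
S=camera_info('scene')
for z in (.133,.135,.145,.15,.155): print(z,((proj(S,[.509,.262,z])-[340,120]+.5)*4.5).round(1))
for d in ((.003,0),(0,.003)): print(d,((proj(S,[.509+d[0],.262+d[1],.15])-[340,120]+.5)*4.5).round(1))
E
```

```text
0.133 [213.7 295.2]
0.135 [214.3 292. ]
0.145 [217.4 276.1]
0.15 [219. 268.]
0.155 [220.6 259.9]
(0.003, 0) [222.1 271.2]
(0, 0.003) [224.1 266.8]
```

The tip is aligned over the mouth to about 1 mm: tip at crop (222,268), predicted (220.5,268). Lowering slowly.

Call:
apply_moves --steps '[[[0,0,0.005,0,0,0],[0,0,0.01,0,0,0],[0,0,0.015,0,0,0],[0,0,0.02,0,0,0],[0,0,0.025,0,0,0],[0,0,0.03,0,0,0],[0,0,0.034,0,0,0],[0,0,0.037,0,0,0],[0,0,0.039,0,0,0],[0,0,0.04,0,0,0],[0,0,0.04,0,0,0]]]'

```text
t: 10.98
tcp_pos: [0.5086, 0.2642, 0.1597]
tcp_rot: [180.0, -0.1, 17.6]
ft_force: [0.8, 0.8, -1.3]
width: 0.0533
```

```bash
python3 - <<'E'
from h import *
np.set_printoptions(precision=4,suppress=True)
s=read_state();print(s['t'],s['tcp_pos'],s['tcp_rot'],s['ft_force'],s['width'])
a=capture('scene')
c=cv2.resize(a[120:250,340:440],None,fx=4.5,fy=4.5,interpolation=cv2.INTER_CUBIC)
cv2.imwrite('pics/s5.png',cv2.convertScaleAbs(c,alpha=1.5))
E
```

```text
10.975 [0.5086 0.2642 0.1597] [179.9905  -0.1042  17.5557] [ 0.7837  0.7591 -1.3271] 0.05327993011905964
```

View pics/s5.png

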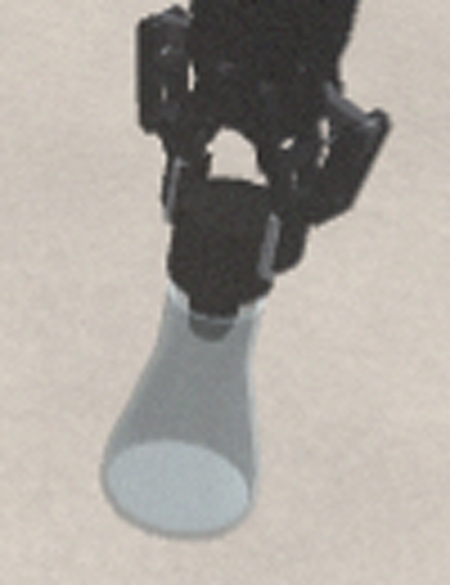

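The plug is inside the neck and there is no contact force yet. I'll keep going in 1 mm rows, checking force between calls.

Call:
apply_moves --steps '[[[0,0,0.001,0,0,0],[0,0,0.002,0,0,0],[0,0,0.003,0,0,0],[0,0,0.004,0,0,0],[0,0,0.005,0,0,0],[0,0,0.006,0,0,0],[0,0,0.006,0,0,0]]]'

```text
t: 11.9
tcp_pos: [0.5086, 0.2642, 0.1537]
tcp_rot: [180.0, -0.1, 17.6]
ft_force: [0.3, 0.7, -0.7]
width: 0.0534
```

Call:
apply_moves --steps '[[[0,0,0.001,0,0,0],[0,0,0.002,0,0,0],[0,0,0.003,0,0,0],[0,0,0.003,0,0,0]]]'

```text
t: 12.4
tcp_pos: [0.5086, 0.2642, 0.1505]
tcp_rot: [180.0, -0.1, 17.6]
ft_force: [-0.1, 0.9, -0.9]
width: 0.053
```

Call:
apply_moves --steps '[[[0,0,0.0007,0,0,0],[0,0,0.0014,0,0,0],[0,0,0.002,0,0,0],[0,0,0.002,0,0,0]]]'

```text
t: 12.9
tcp_pos: [0.5087, 0.2643, 0.1501]
tcp_rot: [180.0, -0.2, 17.6]
ft_force: [-3.3, -1.6, 10.3]
width: 0.0531
```

Contact: 10 N at TCP z 0.150, which is the value expected for a seated head (0.060 − 0.045 + 0.135). I'll check the picture before letting go.

```bash
python3 - <<'E'
from h import *
np.set_printoptions(precision=4,suppress=True)
s=read_state();print(s['t'],s['tcp_pos'],s['tcp_rot'],s['ft_force'],s['ft_torque'],s['width'])
a=capture('scene');t=capture('top')
c=cv2.resize(a[120:250,340:440],None,fx=4.5,fy=4.5,interpolation=cv2.INTER_CUBIC)
d=cv2.resize(t[160:250,130:200],None,fx=6.5,fy=6.5,interpolation=cv2.INTER_CUBIC)[:585]
cv2.imwrite('pics/s6.png',cv2.convertScaleAbs(c,alpha=1.6))
E
```

```text
12.9 [0.5087 0.2643 0.1501] [179.986   -0.1706  17.5634] [-3.3391 -1.5894 10.3025] [-0.2481  0.6973 -0.0013] 0.05310143972961258
```

View pics/s6.png

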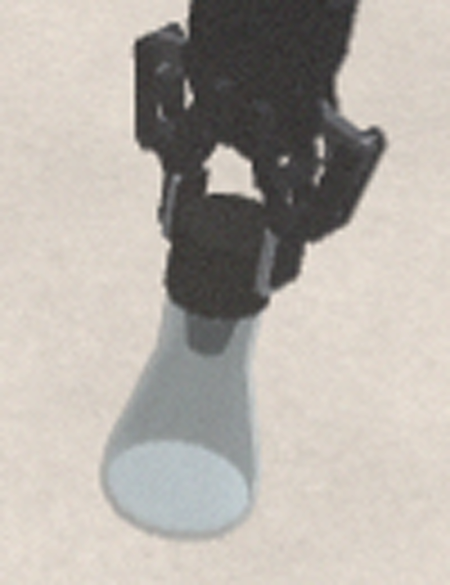

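The head sits flat on the rim, with the plug visible through the neck at crop (207,335). Easing off the preload and releasing.

Call:
apply_moves --steps '[[[0,0,0,0,0,0],[0,0,0,0,0,0]]]'

```text
t: 13.25
tcp_pos: [0.5088, 0.2643, 0.1501]
tcp_rot: [180.0, -0.2, 17.6]
ft_force: [-2.1, 0.6, 2.9]
width: 0.0532
```

Call:
apply_moves --steps '[[[0,0,0,0,0,0],[0,0,0,0,0,0],[0,0,0,0,0,0],[0,0,0,0,0,0],[0,0,0,0,0,0],[0,0,0,0,0,0],[0,0,0,0,0,0]]]' --grip 0.085

```text
t: 14.12
tcp_pos: [0.5088, 0.2643, 0.1501]
tcp_rot: [180.0, -0.2, 17.6]
ft_force: [0.5, 0.3, 0.3]
width: 0.0849
```

Call:
apply_moves --steps '[[[0,0,-0.008,0,0,0],[0,0,-0.02,0,0,0],[0,0,-0.04,0,0,0],[0,0,-0.065,0,0,0],[0,0,-0.09,0,0,0],[0,0,-0.11,0,0,0],[0,0,-0.12,0,0,0],[0,0,-0.12,0,0,0],[0,0.03,-0.12,0,0,0],[0,0.06,-0.12,0,0,0],[0,0.08,-0.12,0,0,0],[0,0.08,-0.12,0,0,0],[0,0.08,-0.12,0,0,0]]]'

```text
t: 15.75
tcp_pos: [0.5323, 0.1885, 0.2699]
tcp_rot: [-180.0, -0.2, 17.6]
ft_force: [-0.2, 0.1, -0.1]
width: 0.0848
```

```bash
python3 - <<'E'
from h import *
np.set_printoptions(precision=4,suppress=True)
s=read_state();print(s['t'],s['tcp_pos'],s['ft_force'],s['width'])
S=camera_info('scene');a=capture('scene');b=capture('wrist')
c=cv2.resize(a[100:260,270:440],None,fx=3.5,fy=3.5,interpolation=cv2.INTER_CUBIC)
cv2.imwrite('pics/s7.png',cv2.convertScaleAbs(c,alpha=1.5));cv2.imwrite('pics/w7.png',b)
print(proj(S,[.509,.262,.157]))
E
```

```text
15.75 [0.5323 0.1885 0.2699] [-0.2313  0.1324 -0.0882] 0.08478044442697136
[388.6617 176.5273]
```

View pics/s7.png

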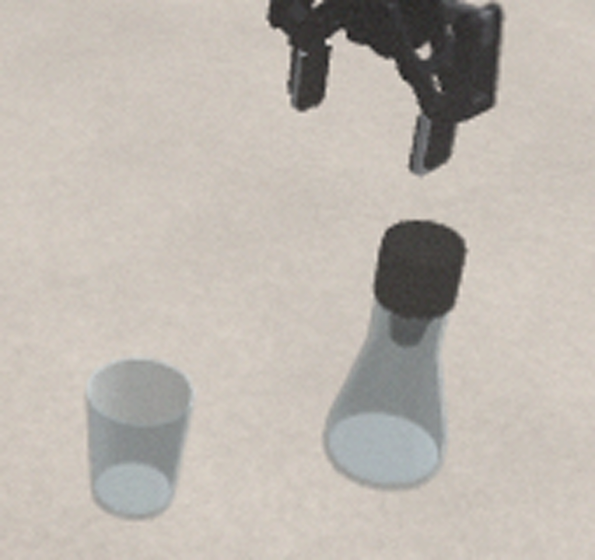

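View pics/w7.png

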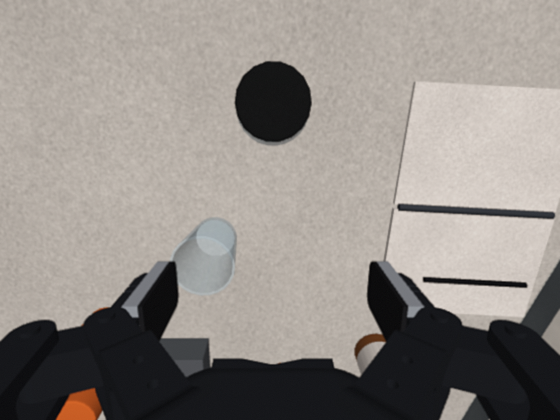

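The stopper is upright, with its head flat on the rim at scene (390,177). The flask and beaker haven't moved and the gripper is clear. Handing in.

```bash
python3 -c "
from station import *
print(sign_off())"
```

```text
the job is handed in; nothing more can be done
None
```

The flask is closed. I took the bigger black stopper from the rack, lowered it into the neck until its head touched the rim, then let go and backed the gripper away.

- **Seating:** contact came at about 10 N with TCP z 0.150 m, which is the height expected for a seated head. The picture taken before release showed the head flat on the rim.
- **After release:** the pictures show the stopper upright and the flask and beaker where they were. The gripper was about 75 mm to the side, with the fingers about 9 cm above the head, and the wrist force was near zero. The job was handed in at about 16 s. I didn't touch the smaller stopper, but the last pictures don't show it clearly.
- **Small disagreements:** the head's centre is about 1.6 px (about 2 mm) off its predicted place in the scene view. A wrist view of the held stopper suggested it sat about 5 mm lower in the grip than I had worked out, but the contact height did not bear that out.

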